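# Rack two guide shafts on sloping V-cradles and chock each row

## Robot

A 6-joint arm with a two-finger parallel gripper is mounted at the origin on a cart in front of the work surface, level with it; the furniture and walls round the work are solid. World frame = base frame: x ahead of the robot, y to its left, z up, the work surface at z = 0. Lengths are in m, angles in rad, forces in N, time in s.
With the tool pointing down it reaches from about 0.25 to 0.775 m from the base axis. Payload 4 kg.
Tool frame: the origin (TCP) lies at the very end of the fingers, on their centre line; the grasp point (between the pads) lies manip.pinch_z behind it (manip.pinch_z is the distance from the TCP to the grasp point, in m); z points along the fingers, y is the line along which they close (so a half turn about z gives the same grasp; the last joint's range is limited). The gripper opens to 94 mm and grips with 3 to 60 N. Pads are 16 mm wide; open, the fingers measure 119 mm over their backs; the gripper's body (75 mm by 177 mm) begins 78 mm behind the grasp point.
Start: joints at [1.188, 0.087, 1.371, -0, 1.684, -0.103], TCP at [0.152, 0.529, 0.176] pointing down, gripper open.
Joint ranges: [-3.1, 3.1], [-0.76, 2.03], [0.27, 2.55], [-1.08, 4.22], [0.17, 2.65], [-2.57, 2.57]. Speed limits (rad/s): [2.79, 2.79, 3.14, 3.14, 3.14, 3.14].

## Interface

Orientations are given as a 3x3 rotation matrix whose columns are the frame's x, y, z axes.
In Python, from bench import manip, jaws, solver, viewer gives the robot as it stands. The module is installed in compiled form; this text tells all that it offers. Calls block until the motion is done:
- manip.movep(position, orientation): joint-space move of the TCP to a pose.
- manip.move_straight(position, max_speed=0.15, rot=None, stop_force=None): straight line of the TCP; rot=None keeps the orientation; max_speed is the mean speed in m/s. With stop_force (N) it stops when the force on the tool has changed by that much, and returns True; else False.
- manip.move_j(angles): joint-space move.
- jaws.set_gripper(opening, grip_force=None): finger opening in m; grip_force is the grip in N (None keeps the last); returns when the fingers have stopped.
- manip.hold(seconds).
- solver.solve_ik(position, orientation): joint angles nearest the present ones, or None.
- viewer.capture(name): name is "scene" or "top"; returns a dict with "pixels" (480x640x3 uint8, red, green, blue), "range_z" (480x640 float32, m along the optical axis (not along the pixel's ray), 0 where there is no reading), "fx", "fy", "cx", "cy" (pixels), "rvec" (rotation vector, rad) and "tvec" (3), from world to camera coordinates, as OpenCV has them. Camera axes: x right, y down, z forward; pixel columns grow to the right and rows downward; lengths in m; the calibration is good to about 2 mm. A picture is of the moment at which its call begins.
A pose or a line that the arm cannot do raises manip.MotionError and nothing moves.
- manip.job_done(): hands the job in; it is judged then, once.
Readings, each from a call of its own:
- manip.current_clock(): time.
- manip.current_joint_pos(): joint angles.
- manip.current_qd(): joint speeds.
- manip.current_tau(): joint torques, N m.
- manip.current_eef_pos(): TCP position.
- manip.current_orientation(): TCP orientation.
- manip.current_contact_force(): force on the tool from outside, world axes, zero at the start.
- manip.current_wrist_torque(): the same for the moment, N m.
- manip.current_finger_gap(): finger opening in m.
- manip.current_grip_force(): force on a finger pad.
Only numpy, scipy, OpenCV 4.12 (cv2) and the standard library are available. Lean on these libraries where they do the work, as an engineer would, in place of code of your own. Each camera call takes 0.05 s, during which the arm holds its last target. There are 200 camera calls.

## Task

Put the two ground steel guide shafts away on the sloping rack, where they cannot roll off the bench: lay the longer one centred in the lower pair of V-cradles and press a rubber wedge chock, thin end first and square to the sloping panel, down into the gap between the shaft and the block in front of it until it jams tight against the shaft. Only then lay the shorter shaft centred in the upper pair and chock it in the same way with the other wedge. Set the shafts down without dropping or banging them, press the wedges firmly but without brute force, leave the other things on the bench where they are, and let go of everything.

Things in the scene. Friction and masses are not known exactly. Their poses are not given: they have to be found in the camera images.
- rack: Grey lectern-like rack, fixed, 150 mm wide (y), 150 deep (x), 120 high; origin on the bench under its middle, x from low front to high back. Its metal panel slopes 35 degrees up along x, with a 10 mm lip at the low edge. On it two rows, 90 mm apart up the slope, each of two black V-cradles with a black block in front (down-slope), 52 mm wide, 34 to 37 mm high above the panel.
- lower_cradle (a point): Middle of the long shaft's axis once it lies in the lower V-cradles. x points up the slope, y along the shaft, z square to the panel (35 degrees off vertical, leaning to the low front). Panel 26 mm below along z. Cradles 12 mm thick at y = +-54 mm, open along +z, no higher than the shaft's axis; their front flank rises only 15 degrees from level, so a nudge rolls the shaft out to the front.
- upper_cradle (a point): The same point, axes and sizes for the upper V-cradles, where the short shaft goes. In both rows the block is set by hand and not measured: the gap from block to seated shaft is 27 to 31 mm at the axis' height and narrows to the panel (block face leans 10 degrees). A chock's centre jams at x = -23.5 to -25.5, z = +2 to +13 mm of this frame (by feel), its z along this z, its y along this y.
- long_shaft_mid (a point): Centre of the longer shaft: plain round ground steel, 20 mm diameter, 220 mm long, about 0.54 kg, a small dark tapped hole in each end. Its y axis is the shaft's axis (x and z turn as it rolls). At the start it lies loose on the bench, centre 10 mm up, and rolls if pushed.
- short_shaft_mid (a point): Centre of the shorter shaft: same steel, 20 mm diameter, 160 mm long, about 0.39 kg. Its y axis is the shaft's axis. At the start it lies loose on the bench, centre 10 mm up.
- chock_a_mid (a point): Centre (half-way up) of a black rubber wedge chock standing on its thin end. 50 mm high, 40 mm wide along y (two flat parallel ends, the faces to grip), along x 24 mm thick near the foot and 40 at the top (10 degrees each side, same both ways round), lowest 6 mm bevelled to a 15 mm flat foot. z points to the thick top end. 0.06 kg. Stiff; it jams and stays put when pressed into the gap with 8 to 15 N.
- chock_b_mid (a point): Centre of the second wedge chock, the same as the first; either may serve either row. Pushing a wedge with more than about 25 N, or running it in fast, marks the shaft (60 N on the shaft is too much).
- capacitor: Bystander: black electrolytic capacitor can with a pale stripe, 36 mm diameter, 54 mm high, standing; origin under its centre. To be left alone.
- battery: Bystander: 9 V block battery, 18 x 26 x 48 mm, standing; origin under its centre. To be left alone.
- heatsink: Bystander: small black finned heat sink, 20 x 30 x 25 mm; origin under its centre. To be left alone.
- tin: Bystander: round pale screw tin, 57 mm diameter, 35 mm high; origin under its centre. To be left alone.
- long_shaft: The longer shaft's body; its origin lies 10 mm off its axis at mid length (use the point for the centre).
- short_shaft: The shorter shaft's body; its origin lies 10 mm off its axis at mid length (use the point for the centre).
- chock_a: The chock's body; its origin lies at the centre of its thin foot end.
- chock_b: The chock's body; its origin lies at the centre of its thin foot end.
Things that resemble listed ones, but are neither listed nor needed, are in the scene too. Leave any orange or pink look-alike of the chock_b alone.

How it is judged:
By the outcome, as a careful person would: the job done as asked, in the order asked, and still so for the second after the job is handed in, with the robot touching nothing.
It also fails if it takes over 72 s, if anything falls off the work surface, if the arm or the gripper's body presses on something with over 40 N, if the wrist force passes 120 N, or if a joint passes its speed limit or range.

## Working session

There is one attempt and no reset: what is moved stays moved. The work goes in short steps, each a Python script; the robot and the scene stay as the last script left them, time stands still between calls to the robot, and variables do not carry over. Pictures are saved under pics/ and viewed, at most 11 in all, crops included, and the job is handed in when it is done.

```bash
mkdir -p pics; python3 - <<'E'
from bench import manip, jaws, solver, viewer
import cv2,numpy as np
for n in ("top","scene"):
    c=viewer.capture(n); np.savez(n+"0.npz",**c)
    cv2.imwrite(f"pics/{n}0.png",c["pixels"][:,:,::-1])
    R=cv2.Rodrigues(np.array(c["rvec"]))[0]; print(n,c["fx"],c["cx"],c["cy"],-R.T@np.array(c["tvec"]).ravel(),R.round(3).tolist())
print(manip.pinch_z,manip.current_clock(),manip.current_orientation())
E
```

```text
top 610.0309121090304 315.93680312259056 238.4452806717446 [0.23947674 0.13281489 1.62966397] [[-0.029, -0.999, 0.012], [-0.982, 0.027, -0.188], [0.188, -0.018, -0.982]]
scene 474.06487577521625 321.98752322386224 232.24930383069054 [ 0.11971108 -0.55470413  0.72024787] [[0.863, -0.505, -0.007], [-0.324, -0.543, -0.775], [0.387, 0.671, -0.632]]
0.0188 0.1 [[-9.61119671e-01  2.76131191e-01 -7.37321263e-04]
 [ 2.76132093e-01  9.61118016e-01 -1.79610934e-03]
 [ 2.12690939e-04 -1.92987408e-03 -9.99998115e-01]]
```

View pics/top0.png

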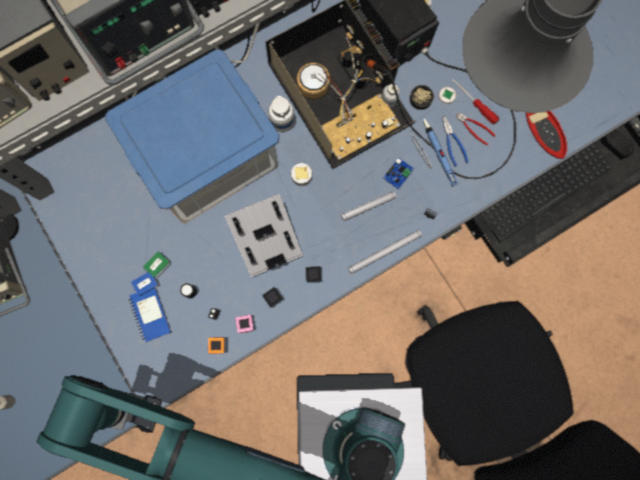

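View pics/scene0.png

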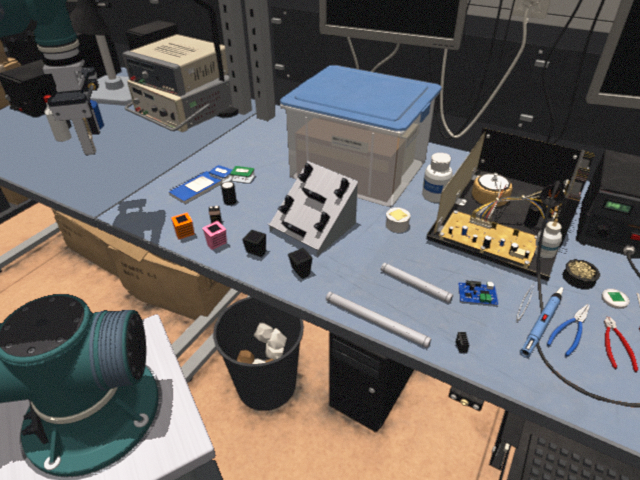

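Top view: rack at about (264,235); two black wedge candidates at (273,297) and (314,274); orange (216,346) and pink (245,324) are the look-alikes; long shaft (350,270)-(420,234), short (343,216)-(394,197). Heat sink at (430,213). Next I'll crop and measure.

```bash
cat > h.py <<'E'
import numpy as np, cv2
def load(f): return dict(np.load(f))
def cam(c):
    R=cv2.Rodrigues(np.array(c["rvec"],float))[0]; t=np.array(c["tvec"],float).ravel(); return R,-R.T@t
def dirs(c,uv):
    uv=np.atleast_2d(uv).astype(float); R,_=cam(c)
    return np.c_[(uv[:,0]-c["cx"])/c["fx"],(uv[:,1]-c["cy"])/c["fy"],np.ones(len(uv))]@R
def onz(c,uv,z):
    d=dirs(c,uv); C=cam(c)[1]; return C+d*((z-C[2])/d[:,2:])
def cloud(c):
    v,u=np.mgrid[:480,:640]; d=dirs(c,np.c_[u.ravel(),v.ravel()])
    return (cam(c)[1]+d*c["range_z"].reshape(-1,1)).reshape(480,640,3)
def proj(c,P): 
    K=np.array([[c["fx"],0,c["cx"]],[0,c["fy"],c["cy"]],[0,0,1]],float)
    return cv2.projectPoints(np.atleast_2d(P).astype(float),np.array(c["rvec"],float),np.array(c["tvec"],float),K,None)[0][:,0]
E
python3 - <<'E'
from h import *
t=load("top0.npz"); s=load("scene0.npz")
a=t["pixels"][185:305,220:320,::-1]; b=s["pixels"][160:280,235:365,::-1]
a=cv2.resize(a,None,fx=3.8,fy=3.8,interpolation=2); b=cv2.resize(b,None,fx=3.2,fy=3.2,interpolation=2)
H=max(a.shape[0],b.shape[0]); pad=lambda i:cv2.copyMakeBorder(i,0,H-i.shape[0],0,0,0)
cv2.imwrite("pics/crop1.png",np.hstack([pad(a),pad(b)])); print(np.hstack([pad(a),pad(b)]).shape)
g=t["pixels"].astype(int); hsv=cv2.cvtColor(t["pixels"],cv2.COLOR_RGB2HSV); W=cloud(t)
def big(m,box):
    x0,y0,x1,y1=box; k=np.zeros((480,640),np.uint8); k[y0:y1,x0:x1]=m[y0:y1,x0:x1]
    cs=cv2.findContours(k,cv2.RETR_EXTERNAL,cv2.CHAIN_APPROX_NONE)[0]; return max(cs,key=cv2.contourArea)
light=((hsv[...,1]<60)&(hsv[...,2]>130)).astype(np.uint8)
for n,box in (("long",(340,225,430,280)),("short",(335,185,400,225))):
    c=big(light,box); r=cv2.minAreaRect(c); p=onz(t,cv2.boxPoints(r),.01); ctr=onz(t,r[0],.01)[0]
    e=[np.linalg.norm(p[1]-p[0]),np.linalg.norm(p[2]-p[1])]; d=(p[1]-p[0]) if e[0]>e[1] else p[2]-p[1]
    print(n,r,ctr.round(4),np.round(e,4),np.degrees(np.arctan2(d[1],d[0])))
dark=(hsv[...,2]<70).astype(np.uint8)
for n,box in (("A",(255,282,290,312)),("B",(298,260,330,290))):
    c=big(dark,box); r=cv2.minAreaRect(c); k=np.zeros((480,640),np.uint8); cv2.drawContours(k,[c],-1,1,-1)
    P=W[(k>0)&(W[...,2]>.045)&(W[...,2]<.056)]; 
    rr=cv2.minAreaRect((P[:,:2]*1000).astype(np.float32)); print(n,r,onz(t,r[0],.05)[0].round(4),P.mean(0).round(4),len(P),rr)
# rack
P=W[185:285,215:310]; M=(hsv[185:285,215:310,1]<70)&(hsv[185:285,215:310,2]>110)&(P[...,2]>.015)
Q=P[M]; 
for _ in range(6):
    A=np.c_[Q[:,:2],np.ones(len(Q))]; x=np.linalg.lstsq(A,Q[:,2],rcond=None)[0]; r=A@x-Q[:,2]; Q=Q[abs(r)<max(.004,1.5*r.std())] if _<5 else Q
print("plane",x,np.degrees(np.arctan(np.hypot(*x[:2]))),np.degrees(np.arctan2(x[1],x[0])),len(Q),r.std())
print(cv2.minAreaRect((Q[:,:2]*1000).astype(np.float32)),Q.min(0),Q.max(0))
for c in(t,s): print(W[250:300:10,430].round(3)[:1], np.median(W[300:330,330:345,2]))
E
```

```text
(456, 796, 3)
long ((384.5, 252.0), (54.0, 89.0), 90.0) [ 0.5068 -0.08    0.01  ] [0.2423 0.1478] -91.53331870554541
short ((367.0, 204.5), (39.0, 64.0), 90.0) [ 0.6397 -0.0387  0.01  ] [0.1764 0.1099] -91.48420064584427
A ((272.54052734375, 296.7567443847656), (14.414706230163574, 14.647202491760254), 54.462318420410156) [0.3909 0.2212 0.05  ] [0.3903 0.2225 0.0502] 175 ((391.1365051269531, 221.9944305419922), (36.691078186035156, 35.937583923339844), 34.598331451416016)
B ((313.0, 274.0), (14.0, 14.0), 90.0) [0.4472 0.1149 0.05  ] [0.447  0.1147 0.0503] 179 ((447.6431884765625, 114.09424591064453), (36.9195556640625, 36.1910400390625), 4.981027603149414)
plane [ 0.64535699  0.25258765 -0.34386995] 34.722997198681114 21.37498382406449 2064 0.002302772873338743
((548.7240600585938, 240.25836181640625), (153.78997802734375, 149.79537963867188), 21.424230575561523) [0.45267566 0.14502767 0.0165845 ] [0.64489813 0.33439103 0.12648944]
[[ 0.637 -0.363 -0.761]] -0.7589423975123994
[[ 0.637 -0.363 -0.761]] -0.7589423975123994
```

View pics/crop1.png

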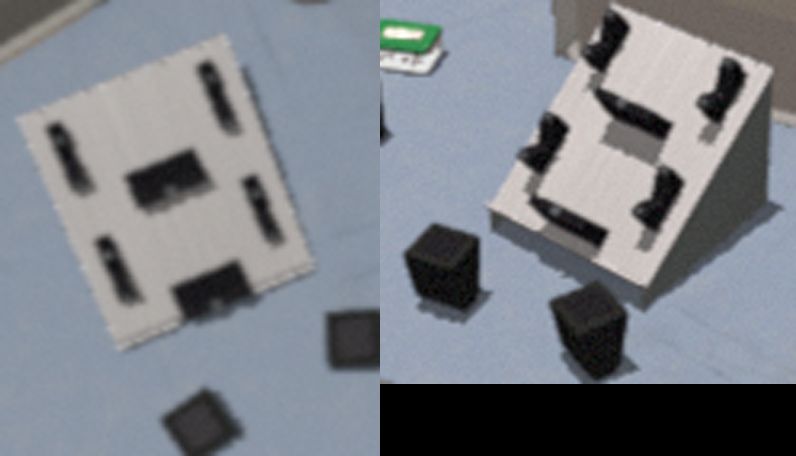

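Black wedges: A at top (273,297) / crop (440,265), B at top (314,274) / crop (590,325). Both are solid black and tapered, so they match the description. The orange (216,346) and pink (245,324) ones are excluded. Rack yaw is 21.4°. Next: shafts from depth, cradles in the panel frame, and which chock sides taper.

```bash
python3 - <<'E'
from h import *
t=load("top0.npz"); s=load("scene0.npz"); W={"top":cloud(t),"scene":cloud(s)}
for n,(lo,hi) in {"long":((.42,-.22),(.59,.06)),"short":((.58,-.14),(.70,.06))}.items():
  for k,w in W.items():
    m=(w[...,0]>lo[0])&(w[...,0]<hi[0])&(w[...,1]>lo[1])&(w[...,1]<hi[1])&(w[...,2]>.007)&(w[...,2]<.03)
    nl,lab,st,ce=cv2.connectedComponentsWithStats(m.astype(np.uint8)); i=1+np.argmax(st[1:,4]); P=w[lab==i]
    vx,vy,x0,y0=cv2.fitLine(P[:,:2].astype(np.float32),cv2.DIST_L2,0,.01,.01).ravel(); q=(P[:,:2]-[x0,y0])@[vx,vy]
    print(n,k,st[i],"ang",np.degrees(np.arctan2(vy,vx)),"mid",np.array([x0,y0])+np.array([vx,vy])*(q.min()+q.max())/2,"len",np.ptp(q),"z",np.percentile(P[:,2],95))
    r=cv2.minAreaRect(cv2.findContours((lab==i).astype(np.uint8),0,1)[0][0]); c={"top":t,"scene":s}[k]; print("   ray",onz(c,r[0],.01)[0].round(4), r)
for n,(x,y,a) in {"A":(.391,.2215,34.6),"B":(.4472,.1145,5)}.items():
  for k,w in W.items():
    a_=np.radians(a); d=w[...,:2]-[x,y]; u=d@[np.cos(a_),np.sin(a_)]; v=d@[-np.sin(a_),np.cos(a_)]; z=w[...,2]
    m=(abs(u)<.03)&(abs(v)<.03)&(z>.004)&(z<.06); print(n,k)
    top=m&(z>.045); r=cv2.minAreaRect((w[top][:,:2]*1000).astype(np.float32)); print("  top",w[top].mean(0).round(4),r)
    for l in (.008,.016,.024,.032,.040,.048):
        b=m&(abs(z-l)<.004); print("  ",l,b.sum(),[np.round(np.percentile(q[b],p)*1000,1) for q in(u,v) for p in(3,97)] if b.sum()>3 else "")
yaw=np.radians(21.4); c35,s35=np.cos(np.radians(35)),np.sin(np.radians(35))
xr=np.array([np.cos(yaw),np.sin(yaw),0]); Y=np.array([-xr[1],xr[0],0]); X=xr*c35+np.array([0,0,s35]); Z=np.cross(X,Y); O=np.array([.5487,.2403,0])
for k,w in W.items():
    d=w-O; u,v,h=d@X,d@Y,d@Z; near=(abs(v)<.08)&(abs(d@xr)<.085)
    hp=np.median(h[near&(abs(v)<.07)&(h>.03)&(h<.08)]); 
    pan=near&(abs(h-hp)<.006); A=np.c_[u[pan],v[pan],np.ones(pan.sum())]; print(k,"panel h",hp,"tilt",np.linalg.lstsq(A,h[pan],rcond=None)[0], "v",np.percentile(v[pan],[.5,99.5]),"u",np.percentile(u[pan],[.5,99.5]))
    m=near&(h-hp>.007)&(h-hp<.05); nl,lab,st,ce=cv2.connectedComponentsWithStats(m.astype(np.uint8))
    for i in range(1,nl):
        if st[i,4]>8:
            b=lab==i; print("  ",st[i,4],"u",np.round(np.percentile(u[b],[3,50,97])*1e3,1),"v",np.round(np.percentile(v[b],[3,50,97])*1e3,1),"h",np.round(np.percentile(h[b]-hp,[50,97])*1e3,1))
E
```

```text
long top [348 230  74  45 591] ang -63.018143 mid [ 0.50918325 -0.08190198] len 0.2274442482360774 z 0.024619423555379383
   ray [ 0.5093 -0.081   0.01  ] ((384.8216247558594, 251.0809326171875), (9.28011703491211, 82.75552368164062), 61.0323371887207)
long scene [ 325  292  106   56 1143] ang -63.027966 mid [ 0.50560085 -0.08336647] len 0.22060016825838866 z 0.021781813884525634
   ray [ 0.5118 -0.0847  0.01  ] ((377.1606750488281, 319.2403259277344), (113.36795806884766, 10.681511878967285), 24.623563766479492)
short top [341 191  55  32 418] ang -66.8002 mid [ 0.63604025 -0.04299653] len 0.16447018126424962 z 0.02463613804033091
   ray [ 0.639  -0.0417  0.01  ] ((368.09539794921875, 204.72686767578125), (10.689142227172852, 58.59031295776367), 62.969139099121094)
short scene [380 263  73  40 698] ang -66.77057 mid [ 0.63286496 -0.04515268] len 0.15993552938403008 z 0.021676594329056224
   ray [ 0.6391 -0.0442  0.01  ] ((415.6441955566406, 282.3339538574219), (77.44844818115234, 9.243067741394043), 25.016895294189453)
A top
  top [0.3905 0.2243 0.0505] ((391.322021484375, 224.27590
[... 2564 characters left out ...]
174 u [-39.2 -29.4 -24. ] v [-26.   -1.4  23.4] h [26.3 37.8]
   12 u [-50.1 -47.3 -44.6] v [50.9 61.1 71.4] h [ 9.4 12.3]
scene panel h 0.05877341028579616 tilt [-0.00122536  0.00159007  0.05870925] v [-0.07796491  0.07185867] u [-0.05078536  0.13210005]
   132 u [ 79.3 100.7 119.1] v [44.8 47.9 57.6] h [17.6 26.2]
   142 u [ 79.  101.3 119.7] v [-63.3 -59.4 -50.6] h [18.2 26.3]
   147 u [51.5 54.5 61.3] v [-30.1 -10.3  19.8] h [30.3 36.1]
   132 u [-10.3  10.8  29.3] v [44.6 48.3 58. ] h [18.  28.2]
   145 u [-10.6  10.6  30.4] v [-63.5 -59.5 -50.4] h [18.1 27.3]
   136 u [-39.  -34.9 -28. ] v [-29.5 -10.3  20.5] h [30.8 36.5]
   10 u [-50.8 -49.7 -48.4] v [-37.1 -29.1 -19.9] h [ 7.6 10.1]
```

Both wedges taper along their x, with yaw A ≈ 34.6° and B ≈ 4.7°. Now I'll pick the long shaft and look before lowering it.

```bash
cat > g.py <<'E'
from h import *
from bench import manip, jaws, solver, viewer
yaw,sl=np.radians(21.4),np.radians(35)
xr=np.array([np.cos(yaw),np.sin(yaw),0]); Y=np.array([-xr[1],xr[0],0])
X=xr*np.cos(sl)+np.array([0,0,np.sin(sl)]); Z=np.cross(X,Y); O=np.array([.5487,.2403,0])
def F(u,x,z,y=0): return O+X*(u+x)+Y*(-.0015+y)+Z*(.0585+.026+z)
UL,UU=.0108,.1005
def Rz(x,z): return np.c_[x,np.cross(z,x),z]
dn=np.array([0,0,-1.])
def best(pos,x,z):
    q0=np.array(manip.current_joint_pos()); o=[]
    for s in(1,-1):
        q=solver.solve_ik(pos,Rz(s*x,z))
        if q is not None: o.append((np.abs(np.array(q)-q0).max(),s))
    return Rz(min(o)[1]*x,z)
def st(m=""): print(m,"t%.2f"%manip.current_clock(),"p",np.round(manip.current_eef_pos(),4),"gap %.4f"%manip.current_finger_gap(),"F",np.round(manip.current_contact_force(),2),flush=True)
def fr(u):  # TCP in cradle frame mm, force in cradle frame
    d=np.array(manip.current_eef_pos())-F(u,0,0); f=np.array(manip.current_contact_force()); return (np.array([d@X,d@Y,d@Z])*1e3).round(2),np.array([f@X,f@Y,f@Z]).round(2)
def pick(mid,ax,ztcp,opening,grip,lift):
    p=np.array([mid[0],mid[1],0]); R=best(p+[0,0,.1],ax,dn)
    jaws.set_gripper(opening,grip); manip.movep(p+[0,0,.10],R); manip.move_straight(p+[0,0,ztcp],.12)
    st("at"); jaws.set_gripper(.0,grip); st("closed"); manip.move_straight(p+[0,0,lift],.15); st("lift")
def snap(n,name):
    c=viewer.capture(n); np.savez(name+".npz",**c); return c
E
python3 - <<'E'
from g import *
for u in(UL,UU):
    for x,z in((0,.08),(-.0245,.1)):
        print(u,[None if (q:=solver.solve_ik(F(u,x,z),Rz(s*v,-Z))) is None else np.round(q,2) for s in(1,-1) for v in(Y,X)])
a=np.radians(-63.02); pick((.508,-.0825),np.array([np.cos(a),np.sin(a),0]),.003,.05,40,.18)
R=best(F(UL,0,.08),Y,-Z); manip.movep(F(UL,0,.08),R); st("pre"); print(fr(UL))
for n in("top","scene"): snap(n,n+"1")
c=load("scene1.npz");cv2.imwrite("pics/s1.png",cv2.resize(c["pixels"][100:290,200:440,::-1],None,fx=3,fy=3))
E
```

```text
0.0108 [array([ 0.26, -0.49,  2.05,  0.08,  0.97, -0.14]), array([ 0.26, -0.49,  2.05,  0.08,  0.97,  1.43]), None, array([ 0.26, -0.49,  2.05,  0.08,  0.97, -1.71])]
0.0108 [array([ 0.24, -0.58,  2.1 ,  0.09,  1.02, -0.16]), array([ 0.24, -0.58,  2.1 ,  0.09,  1.02,  1.42]), None, array([ 0.24, -0.58,  2.1 ,  0.09,  1.02, -1.73])]
0.1005 [array([ 0.28, -0.32,  1.84,  0.06,  1.01, -0.11]), array([ 0.28, -0.32,  1.84,  0.06,  1.01,  1.46]), None, array([ 0.28, -0.32,  1.84,  0.06,  1.01, -1.68])]
0.1005 [array([ 0.27, -0.4 ,  1.89,  0.07,  1.04, -0.12]), array([ 0.27, -0.4 ,  1.89,  0.07,  1.04,  1.45]), None, array([ 0.27, -0.4 ,  1.89,  0.07,  1.04, -1.69])]
at t4.41 p [ 0.5088 -0.0826  0.0039] gap 0.0503 F [ 0.81 -0.71  0.37]
closed t5.28 p [ 0.508  -0.0825  0.003 ] gap 0.0002 F [-0.59  1.01 -0.34]
lift t6.61 p [ 0.5073 -0.0823  0.1787] gap 0.0007 F [ 0.83 -0.22  0.84]
pre t7.73 p [0.4704 0.2073 0.1417] gap 0.0004 F [-0.1   0.3   0.92]
(array([ 0.9 , -0.62, 80.24]), array([0.55, 0.31, 0.75]))
```

View pics/s1.png

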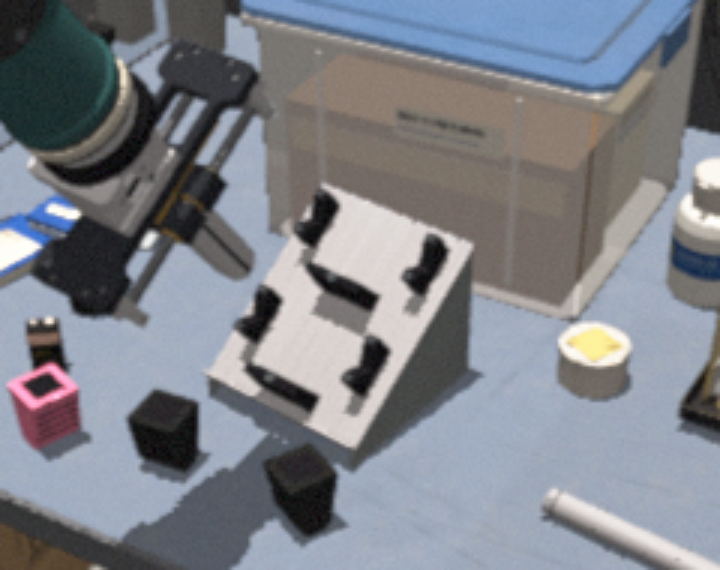

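The gripper closed on nothing. In the crop the fingers (220,240) are empty and the long shaft is still on the bench at (600,520), so I'll re-measure where the shaft lies.

```bash
cat >> h.py <<'E'
def shaft(ws,lo,hi):
    for k,w in ws.items():
        m=(w[...,0]>lo[0])&(w[...,0]<hi[0])&(w[...,1]>lo[1])&(w[...,1]<hi[1])&(w[...,2]>.007)&(w[...,2]<.03)
        nl,lab,st,ce=cv2.connectedComponentsWithStats(m.astype(np.uint8)); i=1+np.argmax(st[1:,4]); P=w[lab==i]
        vx,vy,x0,y0=cv2.fitLine(P[:,:2].astype(np.float32),cv2.DIST_L2,0,.01,.01).ravel(); q=(P[:,:2]-[x0,y0])@[vx,vy]
        print(k,st[i],"ang",np.degrees(np.arctan2(vy,vx)),"mid",np.array([x0,y0])+np.array([vx,vy])*(q.min()+q.max())/2,"len",np.ptp(q),flush=True)
E
python3 - <<'E'
from h import *
a,b=load("top1.npz"),load("scene1.npz"); shaft({"top":cloud(a),"scene":cloud(b)},(.40,-.22),(.59,.06))
o=load("top0.npz")
f=lambda c:cv2.resize(c["pixels"][180:300,320:450,::-1],None,fx=3,fy=3)
cv2.imwrite("pics/t1.png",np.hstack([f(o),f(a)]))
E
```

```text
top [346 230  76  44 599] ang -62.98081 mid [ 0.50851211 -0.08008884] len 0.22322006187311
scene [ 325  292  106   55 1141] ang -62.919037 mid [ 0.50555145 -0.08331632] len 0.220388968597033
```

View pics/t1.png

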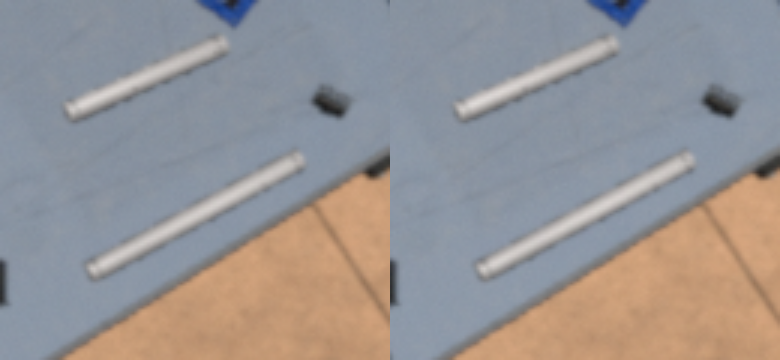

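The shaft is unmoved: crop (195,215) before, (585,215) after. I'll check whether the camera and robot frames agree by projecting the TCP.

```bash
python3 - <<'E'
from g import *
p=np.array(manip.current_eef_pos()); R=np.array(manip.current_orientation()); st(); print(R.round(3).tolist())
ims=[]
for n in("top","scene"):
    c=load(n+"1.npz"); im=c["pixels"][:,:,::-1].copy()
    pts=proj(c,[p,p-.05*R[:,2],p-.1*R[:,2]]); print(n,pts.round(1).tolist(), "reach pts",proj(c,[[.508,-.0825,.01]]).round(1))
    x,y=pts[0].astype(int); w=cloud(c)
    for q in pts: cv2.circle(im,(int(q[0]),int(q[1])),2,(0,0,255),1)
    x0=max(0,x-60);y0=max(0,y-60);ims.append(cv2.resize(im[y0:y0+120,x0:x0+130],None,fx=3,fy=3,interpolation=cv2.INTER_NEAREST)); print(x0,y0)
cv2.imwrite("pics/tcp.png",np.hstack(ims))
E
```

```text
t7.83 p [0.4709 0.207  0.1418] gap 0.0001 F [-0.63 -0.87  0.72]
[[-0.363, 0.763, 0.535], [0.932, 0.298, 0.208], [-0.0, 0.574, -0.819]]
top [[275.6, 260.6], [279.3, 268.9], [283.1, 277.8]] reach pts [[385.4 251.5]]
215 200
scene [[286.0, 195.2], [275.5, 185.0], [264.1, 173.9]] reach pts [[374.9 319.3]]
226 135
```

View pics/tcp.png

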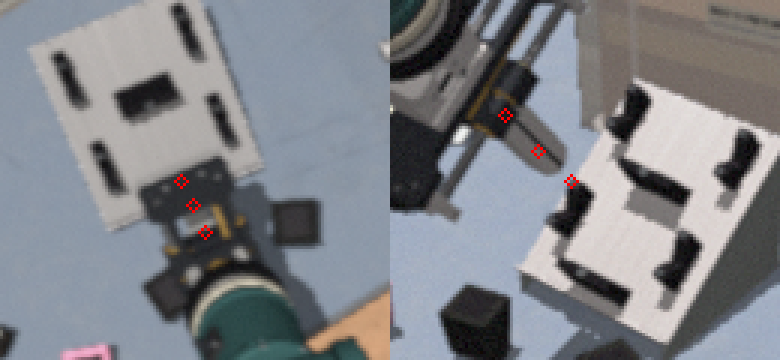

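The lateral frames agree, but the scene crop shows the real fingertips (560,170) about 18 mm short of the reported TCP (572,181). That is why the fingers closed just above the shaft. I'll calibrate the tip length with a gentle touch on the bench while straddling the shaft.

```bash
python3 - <<'E'
from g import *
a=np.radians(-63.0); ax=np.array([np.cos(a),np.sin(a),0]); p=np.array([.5075,-.0823,0])
manip.move_straight(F(UL,0,.12),.2)
R=best(p+[0,0,.1],ax,dn); jaws.set_gripper(.05,40); manip.movep(p+[0,0,.08],R); manip.move_straight(p+[0,0,.004],.12); manip.hold(.2); st("a")
hit=manip.move_straight(p+[0,0,-.03],.02,stop_force=4); st(f"hit {hit}")
z=manip.current_eef_pos()[2]; manip.move_straight(p+[0,0,z+.0015],.05); st("up")
jaws.set_gripper(0,40); manip.hold(.2); st("closed"); print(manip.current_grip_force())
E
```

```text
a t11.21 p [ 0.5084 -0.0825  0.0051] gap 0.0499 F [-0.52 -0.24 -0.24]
hit True t12.85 p [ 0.5075 -0.0823 -0.0294] gap 0.0501 F [ 0.26 -0.07  4.44]
up t13.10 p [ 0.5074 -0.0823 -0.0281] gap 0.0501 F [-0.45  0.01  0.3 ]
closed t13.90 p [ 0.5082 -0.0821 -0.0276] gap 0.0189 F [3.23 0.97 0.57]
40.00028192996979
```

```bash
cat >> g.py <<'E'
def seen(name,u0,lo=-.012,hi=.02,half=.13):
    """shaft points about expected axis (cradle frame u0, z offset z0 in .z0)"""
    for n in("top","scene"):
        c=load(name+n+".npz"); w=cloud(c); d=w-u0; x,y,h=d@X,d@Y,d@Z
        m=(abs(x)<.02)&(abs(y)<half)&(h>lo)&(h<hi)
        out=m&(abs(y)>.03)&(abs(y)<half)
        print(n,m.sum(),"x",np.round([np.median(x[m&(y>a)&(y<b)])*1e3 for a,b in((-.1,-.066),(-.045,-.03),(.03,.045),(.066,.1))],1),
         "y ends",np.round(np.percentile(y[m],[.5,99.5])*1e3,1),"h top",np.round([np.percentile(h[m&(y>a)&(y<b)],90)*1e3 for a,b in((-.1,-.066),(.066,.1))],1),flush=True)
E
python3 - <<'E'
from g import *
k=.0381
manip.move_straight([.5075,-.0823,.12],.15); st("lift"); 
T=F(UL,0,.08-k); R=best(T,Y,-Z); manip.movep(T,R); manip.hold(.3); st("pre"); print(fr(UL))
for n in("top","scene"): snap(n,"p1"+n)
seen("p1",F(UL,0,.08),half=.13)
a=load("p1top.npz")["pixels"][190:310,200:330,::-1]; b=load("p1scene.npz")["pixels"][120:240,225:355,::-1]
cv2.imwrite("pics/p1.png",cv2.resize(np.hstack([a,b]),None,fx=3,fy=3))
E
```

```text
lift t15.03 p [ 0.5063 -0.0821  0.1183] gap 0.0191 F [ 0.23  0.44 -4.4 ]
pre t16.46 p [0.4906 0.215  0.1099] gap 0.0188 F [ 0.58  0.33 -5.1 ]
(array([ 0.38, -0.85, 41.79]), array([-2.39,  0.09, -4.56]))
top 507 x [3.8 1.7 2.  3.7] y ends [-107.7  110.7] h top [12.1 11.6]
  return _methods._mean(a, axis=axis, dtype=dtype,
  ret = ret.dtype.type(ret / rcount)
Traceback (most recent call last):
  File "g.py", line 32, in seen
    "y ends",np.round(np.percentile(y[m],[.5,99.5])*1e3,1),"h top",np.round([np.percentile(h[m&(y>a)&(y<b)],90)*1e3 for a,b in((-.1,-.066),(.066,.1))],1),flush=True)
                                                                             ~~~~~~~~~~~~~^^^^^^^^^^^^^^^^^^^^^
IndexError: index -1 is out of bounds for axis 0 with size 0
```

```bash
python3 - <<'E'
from g import *
k=.0381
manip.move_straight(F(UL,0,.014-k),.1); manip.hold(.2); print(fr(UL))
hit=manip.move_straight(F(UL,0,-.012-k),.015,stop_force=4); st(hit); print(fr(UL))
manip.hold(.3); print(fr(UL))
for n in("top","scene"): snap(n,"q1"+n)
seen("q1",F(UL,0,0),-.004,.02)if 0 else None
a=load("q1top.npz")["pixels"][190:310,200:330,::-1]; b=load("q1scene.npz")["pixels"][140:260,235:365,::-1]
cv2.imwrite("pics/q1.png",cv2.resize(np.hstack([a,b]),None,fx=3,fy=3))
E
```

```text
(array([ 9.800e-01, -2.000e-02, -2.341e+01]), array([-3.14, -0.3 , -3.79]))
True t18.53 p [0.531  0.2319 0.0429] gap 0.0187 F [0.52 0.56 1.38]
(array([ -2.25,   0.12, -38.11]), array([1.36, 0.33, 0.73]))
(array([ -2.3 ,   0.11, -38.11]), array([4.69, 1.36, 0.48]))
```

View pics/q1.png

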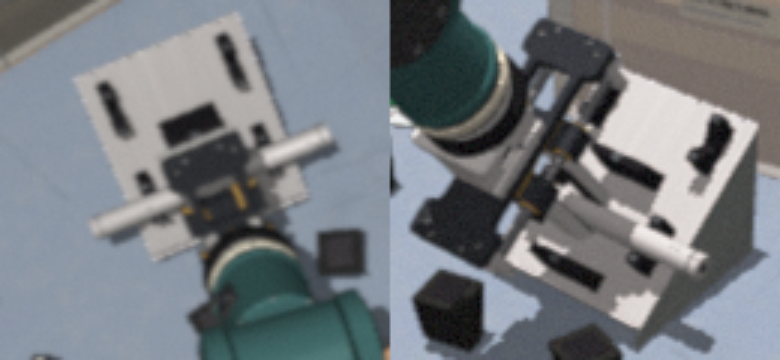

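The force change (+7.8 x, +4.3 z) points along the front-flank normal, so the shaft rests on the front flank only (top crop shows it across both cradles at (145,205) and (265,150)). I'll slide it gently down the flank until the back flank stops it.

```bash
python3 - <<'E'
from g import *
p=np.array(manip.current_eef_pos()); print(fr(UL))
hit=manip.move_straight(p+.005*(X*.67-Z*.74),.008,stop_force=5); st(hit); print(fr(UL))
manip.hold(.3); print(fr(UL))
E
```

```text
(array([ -2.36,   0.11, -38.13]), array([ 5.78, -0.17,  0.02]))
True t19.24 p [0.531  0.2318 0.0428] gap 0.0191 F [-0.96  0.08  3.18]
(array([ -2.26,   0.09, -38.19]), array([1.11, 0.42, 3.1 ]))
(array([ -2.04,   0.1 , -38.35]), array([-1.84, -0.49, -1.  ]))
```

```bash
python3 - <<'E'
from g import *
jaws.set_gripper(.030); manip.hold(.2); st("open"); print(fr(UL))
p=np.array(manip.current_eef_pos()); manip.move_straight(p+.04*Z,.06); manip.move_straight(p+.13*Z-.08*X,.2)
manip.movep([.42,.0,.25],best(np.array([.42,0,.25]),np.array([1.,0,0]),dn)); st("clear")
for n in("top","scene"): snap(n,"r1"+n)
for n in("top","scene"):
    w=cloud(load("r1"+n+".npz")); d=w-F(UL,0,0); x,y,h=d@X,d@Y,d@Z
    m=(abs(x)<.025)&(h>-.006)&(h<.02)&(abs(y)<.12); o=m&(abs(y)>.066)
    print(n,m.sum(),"ends",np.percentile(y[m],[.5,99.5])*1e3,"x L/R",[np.median(x[m&(y*s>.07)])*1e3 for s in(-1,1)],"h95",[np.percentile(h[m&(y*s>.066)],95)*1e3 for s in(-1,1)])
a=load("r1top.npz")["pixels"][190:310,200:330,::-1]; b=load("r1scene.npz")["pixels"][160:280,235:365,::-1]
cv2.imwrite("pics/r1.png",cv2.resize(np.hstack([a,b]),None,fx=3,fy=3))
E
```

```text
open t20.16 p [0.5332 0.2325 0.0453] gap 0.0300 F [-0.3  -0.    0.85]
(array([  1.  ,  -0.14, -37.48]), array([0.26, 0.1 , 0.86]))
clear t23.08 p [4.201e-01 3.000e-04 2.490e-01] gap 0.0302 F [-0.87  0.46 -0.19]
top 719 ends [-105.99752029  110.54107265] x L/R [np.float64(2.4181445204908742), np.float64(1.6760283041574886)] h95 [np.float64(13.084049220915585), np.float64(13.441153890191739)]
scene 839 ends [-110.18572269  108.49670767] x L/R [np.float64(-3.294394715746653), np.float64(-3.6312209769215498)] h95 [np.float64(10.911513479612754), np.float64(11.621603114599644)]
```

View pics/r1.png

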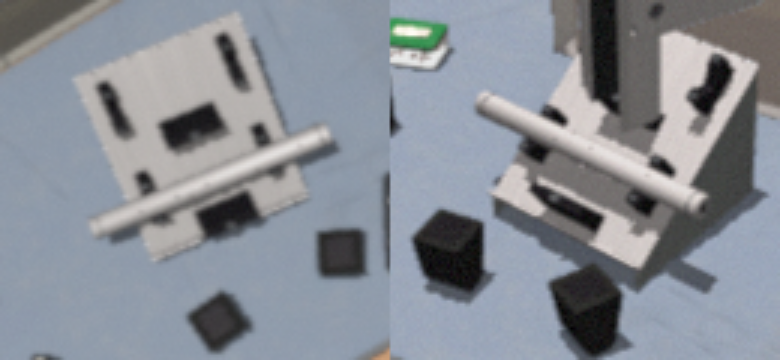

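The long shaft (top crop (210,180)) lies in both lower cradles, centred within about 1 mm. Now chock B goes into the lower row.

```bash
cat >> g.py <<'E'
def chock(mid,yawdeg,u,y=0):
    a=np.radians(yawdeg); ax=np.array([np.cos(a),np.sin(a),0]); p=np.array([*mid,0.])
    R=best(p+[0,0,.06],ax,dn); jaws.set_gripper(.065,40); manip.movep(p+[0,0,.06],R); manip.move_straight(p+[0,0,-.011],.12); manip.hold(.2); st("at")
    jaws.set_gripper(.0,40); st("closed"); manip.move_straight(p+[0,0,.12],.2)
    T=F(u,-.0245,.055-.036,y); R=best(T,X,-Z); manip.movep(T,R); manip.move_straight(F(u,-.0245,.024-.036,y),.08); manip.hold(.3); print("ready",fr(u)); st()
def press(u,f,depth=.03):
    p=np.array(manip.current_eef_pos()); f0=fr(u)[1]
    hit=manip.move_straight(p-depth*Z,.012,stop_force=f); a=fr(u); manip.hold(.3); b=fr(u); print(hit,a,"dF",a[1]-f0,b,"dF",b[1]-f0); st()
E
sed -i 's/^UL,UU=.*/UL,UU=.0091,.0991/' g.py
python3 - <<'E'
from g import *
chock((.4485,.1147),4.7,UL); press(UL,7)
E
```

```text
at t25.74 p [ 0.4495  0.1148 -0.0099] gap 0.0651 F [-0.05 -0.02 -0.62]
closed t26.25 p [ 0.4485  0.1147 -0.0109] gap 0.0397 F [-0.68  0.52  0.76]
ready (array([-23.93,  -0.06, -11.58]), array([ 0.61, -0.07, -0.22]))
 t28.65 p [0.499  0.2192 0.0512] gap 0.0399 F [0.61 0.16 0.17]
True (array([-24.9 ,  -0.  , -25.33]), array([ 0.76, -0.22,  1.77])) dF [ 0.15 -0.15  1.99] (array([-2.496e+01,  2.000e-02, -2.530e+01]), array([ 5.24, -0.33,  0.75])) dF [ 4.63 -0.26  0.97]
 t30.21 p [0.5055 0.2218 0.0394] gap 0.0399 F [3.72 1.1  3.62]
```

```bash
python3 - <<'E'
from g import *
p=np.array(manip.current_eef_pos()); print(fr(UL))
manip.move_straight(p+.001*X,.01); manip.hold(.2); print(fr(UL)); st()
press(UL,8,.02)
E
```

```text
(array([-2.496e+01,  2.000e-02, -2.530e+01]), array([ 5.24, -0.33,  0.75]))
(array([-25.02,   0.03, -25.41]), array([-0.27, -0.66,  7.5 ]))
 t30.88 p [0.5055 0.2218 0.0393] gap 0.0398 F [-3.97 -2.26  5.98]
True (array([-25.07,   0.04, -25.59]), array([0.28, 0.22, 2.54])) dF [ 0.55  0.88 -4.96] (array([-2.503e+01,  2.000e-02, -2.556e+01]), array([-0.29,  0.61,  1.94])) dF [-0.02  1.27 -5.56]
 t31.55 p [0.5056 0.2218 0.0391] gap 0.0397 F [-1.48  0.08  1.42]
```

```bash
cat >> g.py <<'E'
def avg(u,n=8):
    a=[]
    for _ in range(n): manip.hold(.02); a.append(np.r_[fr(u)])
    return np.mean(a,0).round(2),np.std(a,0).round(2)[3:]
def squeeze(u,steps,df,lim=11,f=14):
    for d in steps:
        p=np.array(manip.current_eef_pos()); hit=manip.move_straight(p-d*Z,.008,stop_force=f); m,s=avg(u); print(d,hit,m,s,"t%.2f"%manip.current_clock(),flush=True)
        if m[5]>lim: break
E
python3 - <<'E'
from g import *
print(avg(UL)); squeeze(UL,(.002,.003,.004,.005),0)
E
```

```text
(array([-2.505e+01,  1.000e-02, -2.556e+01,  4.100e-01,  9.200e-01,
        1.180e+00]), array([0.76, 0.46, 0.32]))
0.002 True [-2.505e+01  1.000e-02 -2.585e+01  4.600e-01 -1.000e-02  3.120e+00] [0.36 0.53 0.47] t32.05
0.003 True [-2.508e+01  1.000e-02 -2.610e+01  1.900e-01  6.000e-02  3.530e+00] [0.51 0.3  0.57] t32.42
0.004 True [-2.509e+01 -1.000e-02 -2.618e+01  7.000e-02  3.000e-02  4.050e+00] [0.25 0.27 0.7 ] t32.82
0.005 True [-25.11   0.   -26.27   0.2    0.07   3.58] [0.46 0.63 0.6 ] t33.23
```

The chock is jammed: presses to 14 N now advance it less than 0.1 mm, with its centre at about x −25, z +9.7. Release and fetch the short shaft.

```bash
python3 - <<'E'
from g import *
jaws.set_gripper(.060); manip.hold(.1); p=np.array(manip.current_eef_pos()); print(fr(UL))
manip.move_straight(p+.06*Z,.12); manip.move_straight(p+.12*Z-.06*X,.25)
k=.0381; a=np.radians(-66.8); ax=np.array([np.cos(a),np.sin(a),0]); p=np.array([.6355,-.0435,0])
R=best(p+[0,0,.05],ax,dn); jaws.set_gripper(.05,40); manip.movep(p+[0,0,.05],R); st()
for n in("top","scene"): snap(n,"c1"+n)
manip.move_straight(p+[0,0,-.015],.12); hit=manip.move_straight(p+[0,0,-.0278],.04,stop_force=5); manip.hold(.15); st(hit)
jaws.set_gripper(0,40); manip.hold(.1); st("closed"); manip.move_straight(p+[0,0,.12],.2); st("lift")
a=load("c1top.npz")["pixels"][190:310,200:330,::-1]; b=load("c1scene.npz")["pixels"][160:280,235:365,::-1]
cv2.imwrite("pics/c1.png",cv2.resize(np.hstack([a,b]),None,fx=3,fy=3))
E
```

```text
(array([-2.517e+01,  1.000e-02, -2.628e+01]), array([-0.07,  0.06, -0.66]))
 t36.70 p [ 0.6354 -0.0428  0.0505] gap 0.0499 F [-0.03  0.97 -0.04]
False t38.11 p [ 0.6357 -0.0435 -0.0276] gap 0.0500 F [-0.03 -0.05 -0.33]
closed t38.81 p [ 0.6362 -0.0433 -0.0274] gap 0.0189 F [2.15 1.04 0.85]
lift t39.70 p [ 0.6339 -0.0434  0.1175] gap 0.0188 F [-0.68  0.93 -4.41]
```

View pics/c1.png

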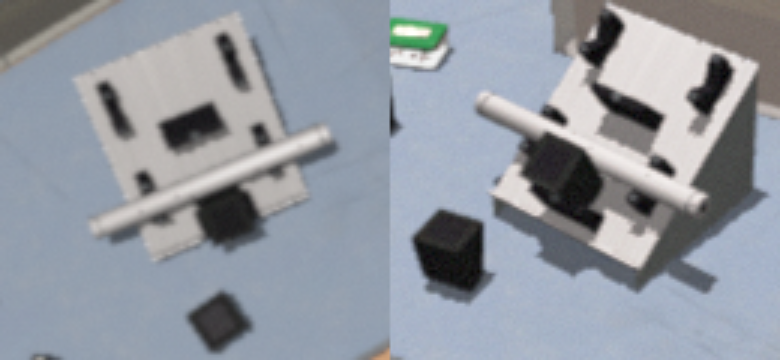

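The chock sits square between the block and the shaft (top crop (228,212)). Now the short shaft goes into the upper row.

```bash
python3 - <<'E'
from g import *
k=.0377; u=UU
T=F(u,0,.06-k,-.0005); R=best(T,Y,-Z); manip.movep(T,R); manip.move_straight(F(u,0,.012-k,-.0005),.1); manip.hold(.2); f0,_=avg(u,5); print(f0)
hit=manip.move_straight(F(u,0,-.012-k,-.0005),.015,stop_force=4); m,_=avg(u,5); print(hit,m,"dF",m[3:]-f0[3:]); st()
for i in range(3):
    d=m[3:]-f0[3:]; p=np.array(manip.current_eef_pos())
    # slide along the flank that carries the load
    s=(X*.67-Z*.74) if d[0]>1 else ((-X*.67-Z*.74) if d[0]<-1 else -Z)
    hit=manip.move_straight(p+.004*s,.008,stop_force=4.5); m,_=avg(u,5); print(i,hit,m,"dF",m[3:]-f0[3:],manip.current_clock(),flush=True)
E
```

```text
[  0.93  -0.52 -24.94  -2.32   0.11  -2.87]
True [ 1.000e-02 -5.200e-01 -3.847e+01  1.730e+00 -7.000e-02  5.010e+00] dF [ 4.05 -0.18  7.88]
 t42.76 p [0.6004 0.2584 0.0946] gap 0.0190 F [-1.39 -0.33  5.51]
0 True [-2.000e-02 -5.200e-01 -3.845e+01  1.200e+00 -4.400e-01  3.780e+00] dF [ 3.52 -0.55  6.65] 43.1833
1 True [-5.000e-02 -5.300e-01 -3.844e+01  5.200e-01 -2.000e-02  3.150e+00] dF [ 2.84 -0.13  6.02] 43.5167
2 True [ -0.06  -0.54 -38.43   0.32   0.18   2.73] dF [2.64 0.07 5.6 ] 43.8167
```

Seated: force is mainly normal to the panel, with no further motion. Release, then chock A.

```bash
python3 - <<'E'
from g import *
u=UU
jaws.set_gripper(.030); manip.hold(.15); print(fr(u)); p=np.array(manip.current_eef_pos())
manip.move_straight(p+.04*Z,.08); manip.move_straight(p+.12*Z-.06*X,.25); st()
chock((.391,.2222),34.6,u)
for n in("top","scene"): snap(n,"d1"+n)
for n in("top","scene"):
    w=cloud(load("d1"+n+".npz")); d=w-F(u,0,0); x,y,h=d@X,d@Y,d@Z
    m=(abs(x)<.02)&(h>-.004)&(h<.016)&(abs(y)<.1); e=m&(abs(y)>.062); print(n,np.percentile(y[e],[1,99])*1e3,[np.median(x[e&(y*s>0)])*1e3 for s in(-1,1)])
b=load("d1scene.npz")["pixels"][140:280,215:385,::-1]; cv2.imwrite("pics/d1.png",cv2.resize(b,None,fx=3,fy=3))
E
```

```text
(array([ -0.25,  -0.49, -38.49]), array([-0.03,  0.07,  0.9 ]))
 t45.58 p [0.4908 0.2154 0.1583] gap 0.0297 F [ 0.09  0.1  -0.48]
at t48.58 p [ 0.3919  0.2225 -0.0099] gap 0.0653 F [ 0.55  0.46 -0.92]
closed t49.09 p [ 0.3911  0.2222 -0.0109] gap 0.0400 F [-0.2  -1.23  0.3 ]
ready (array([-2.410e+01, -1.000e-02, -1.159e+01]), array([-0.3 , -0.3 , -0.14]))
 t51.45 p [0.5675 0.246  0.1027] gap 0.0398 F [-0.04 -0.34 -0.28]
top [-78.17746765  80.48251095] [np.float64(3.2920840997172154), np.float64(3.3103780918788006)]
scene [-82.19984334 -62.21467064] [np.float64(-1.867761067455867), np.float64(nan)]
  return _methods._mean(a, axis=axis, dtype=dtype,
  ret = ret.dtype.type(ret / rcount)
```

View pics/d1.png

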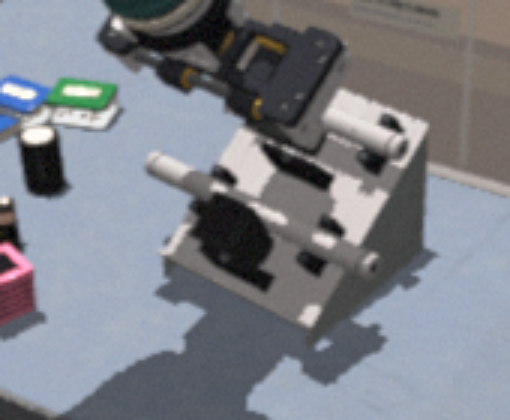

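The short shaft is seated in the upper cradles (end at (395,145)) and the chock is poised above the gap. Press.

```bash
python3 - <<'E'
from g import *
press(UU,9); print(avg(UU)); squeeze(UU,(.003,.003,.004,.005,.005),0)
E
```

```text
True (array([-2.463e+01, -1.000e-02, -2.429e+01]), array([ 1.03, -1.33,  2.32])) dF [ 1.34 -1.84  3.21] (array([-2.465e+01,  1.000e-02, -2.428e+01]), array([3.11, 0.19, 3.56])) dF [ 3.42 -0.32  4.45]
 t53.08 p [0.5739 0.2486 0.092 ] gap 0.0397 F [0.4  0.36 4.7 ]
(array([-2.467e+01, -1.000e-02, -2.429e+01,  3.430e+00,  1.400e-01,
        3.570e+00]), array([0.57, 0.62, 0.46]))
0.003 True [-2.467e+01 -1.000e-02 -2.437e+01 -2.100e-01 -2.000e-02  3.400e+00] [0.91 0.45 0.41] t53.60
0.003 True [-2.466e+01 -1.000e-02 -2.441e+01 -1.100e-01 -6.000e-02  3.610e+00] [0.38 0.72 0.54] t54.02
0.004 True [-2.469e+01 -3.000e-02 -2.442e+01 -1.200e-01 -1.000e-02  3.320e+00] [0.36 0.57 0.61] t54.43
0.005 True [-24.69  -0.04 -24.41  -0.07  -0.4    3.56] [0.4  0.43 0.55] t54.87
0.005 True [-24.72  -0.04 -24.41   0.3   -0.42   3.23] [0.49 0.18 0.41] t55.30
```

```bash
python3 - <<'E'
from g import *
jaws.set_gripper(.060); manip.hold(.1); p=np.array(manip.current_eef_pos()); print(fr(UU))
manip.move_straight(p+.06*Z,.12); manip.move_straight(p+.12*Z-.06*X,.25)
q=np.array([.35,-.05,.25]); manip.movep(q,best(q,np.array([1.,0,0]),dn)); manip.hold(.3); st()
for n in("top","scene"): snap(n,"e1"+n)
a=load("e1top.npz")["pixels"][190:310,200:330,::-1]; b=load("e1scene.npz")["pixels"][160:280,235:365,::-1]
cv2.imwrite("pics/e1.png",cv2.resize(np.hstack([a,b]),None,fx=3,fy=3))
E
```

```text
(array([-24.76,  -0.06, -24.41]), array([-0.46,  0.13, -0.83]))
 t58.46 p [ 0.3498 -0.0494  0.2496] gap 0.0600 F [-0.32 -0.12  1.24]
```

View pics/e1.png

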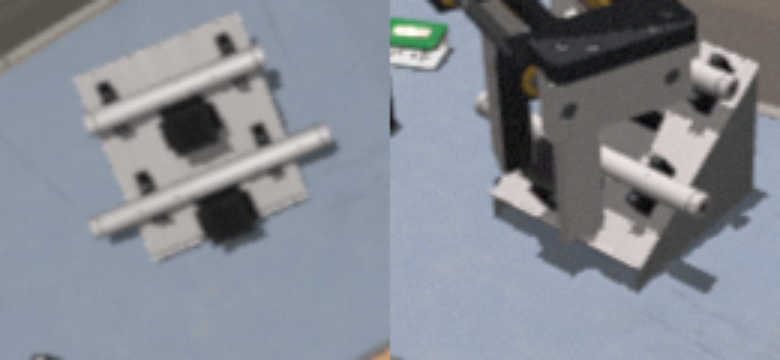

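The top crop shows both shafts in their cradles, (175,90) and (210,180), with both chocks jammed at (190,125) and (228,212). The gripper is clear.

```bash
python3 -c "
from bench import manip
print(manip.job_done(), manip.current_clock())"
```

```text
the job is handed in; nothing more can be done
the job is handed in; nothing more can be done
```

Job handed in at about 58 s, with no verdict shown: long shaft laid and chocked in the lower row, then short shaft in the upper row, both about 1 mm off centre or better; each chock was pressed to about 14 N until it stopped moving, and the gripper let go and moved clear.

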